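# Dock the ink tray and hold the pot lid at vent

## Task

Take the tray that carries the ink pot by its upright handle and slide it into the slotted dock, right up to the back stop. Then set the bayonet lid into the pot's mouth and twist it clockwise, seen from above, half-way to its lock, about 40 degrees, to the vent mark: never as far as the lock click. It springs back if let go, so finish still gripping the lid and holding it there; do not tip the pot or disturb the other things.

Things in the scene. Friction and masses are not known exactly. Their poses are not given: they have to be found in the camera images.
- dock_home (a point): Where the tray's origin tray_mid lies when the tray is home: on the table, in the fixed dark steel dock. x points into the dock, from its mouth to its back stop; tray_mid's axes then agree. The back stop's face is at x = +85 mm. No floor: the tray slides on the table.
- dock: The dock, same origin and axes as dock_home. Two rails, x -35 to +85 mm, 133 mm apart inside, with lips over the tray's edges: underside 12.5 mm, top 17 mm above the table, 113 mm apart. Flared guides lead in from x = -67 mm. Back stop 32 mm high.
- tray_mid (a point): Centre of the underside of the loose aluminium tray, plate 170 (x) by 130 (y) by 10 mm, 0.35 kg, on the table outside the dock's mouth. x points to the end that enters first; the handle is at the -x end and stays outside (the tray projects 50 mm when home). A frame 10 mm high on the plate, outside 96 mm square, centre 30 mm to +x, holds the pot.
- tray_handle (a point): Grip point on the tray's upright handle: 77 mm to -x of tray_mid, 42 mm above the table, same axes. The handle is 12 mm thick (x), 40 mm wide (y), its top 60 mm above the table; 53 mm are free between it and the pot's frame.
- pot_mouth (a point): Centre of the pot's mouth, level with the rim, 70 mm above the table; x is close to the tray's x. The mouth is a hole 48 mm wide in a 5 mm flange with two notches along +x and -x (62 mm across, each 38 degrees wide). Dark tabs outside the rim, clockwise from above: entry on the x axis, thin vent mark at 40 degrees, lock catch at 80; repeated on the other side.
- pot: Steel ink pot, about 0.5 kg, origin under its centre, same axes as pot_mouth: 80 mm diameter, 60 mm high, on an 84 mm square foot that stands loosely (1 mm play) in the tray's frame, centred 30 mm to +x of tray_mid. Nothing else is in the tray.
- lid_bar (a point): Grip point on the bar of the loose steel lid (about 0.12 kg), which stands on its plug on the table: 39 mm above the lid's underside, 12 mm below the bar's top, 22 mm above the disc. The bar is 54 mm long (x), 14 mm thick (y), 34 mm high. It must point along the pot's x, either way round, for the lid to go in.
- lid_seat (a point): Centre of the underside of the lid's disc (68 mm wide, 5 mm thick), 27 mm below lid_bar, same axes; meets pot_mouth when the lid is fully in. Below: a plug 44 mm wide, 12 mm long, with two lugs at its bottom under the bar's ends (58 mm across, 30 degrees wide, 5 mm high). Once twisted, the lugs are under the flange and the lid cannot lift.
- pot_collar (a joint): Sprung collar in the pot, driven by the lid's lugs: 0 at rest (the lid goes in here); grows as the lid turns clockwise from above, after about 0.08 rad of free play; 0.7 rad is the half-way vent position, at 1.4 rad the lock clicks. The spring pushes back with about 0.02 N m at 0 and 0.13 N m at 0.7 rad.
- ink_tin: closed ink tin, 62 mm diameter, 55 mm high, loose; bystander, may stand where the lid could; origin at its underside
- flat_tin: flat closed tin, 75 mm diameter, 30 mm high, no bar on top, loose; bystander, may stand where the lid could; origin at its underside
- solvent: amber bottle, 66 mm diameter, 170 mm high, towards the back; bystander; origin at its underside
- jar: glass jar with black cap, 70 mm diameter, 90 mm high, towards the back; bystander; origin at its underside
- ink_knife: ink spatula 250 mm long lying flat towards the back, origin mid-length; bystander
- loupe: black magnifier, 46 mm diameter, 40 mm high, on the robot's near side; bystander; origin at its underside
- brush: flat brush 190 mm long lying at the left, origin mid-length; bystander
Mind the look-alikes: they are no part of the job. There is more than one size of the part that bears tray_mid; the job needs the middle-sized.

How it is judged:
On the way, in this order (a step that is already met when the one before it is completed fails the run):
1. the tray is fully home in the dock, with the pot standing in it (x of tray_mid in the frame of dock_home between -0.006 and 0.006 m and y of tray_mid in the frame of dock_home between -0.005 and 0.005 m and z of tray_mid in the frame of dock_home below 0.004 m and angle between the x axis of tray_mid and the x axis of dock_home, either way round below 0.08 rad and z of pot_mouth in the frame of tray_mid between 0.066 and 0.074 m and angle between pot_mouth's own z axis and vertical below 0.08 rad and horizontal distance between pot_mouth and dock_home below 0.045 m), for 0.2 s.
2. the lid is seated in the pot's mouth, lugs in the notches, not yet twisted (z of lid_seat in the frame of pot_mouth between -0.004 and 0.004 m and horizontal distance between lid_seat and pot_mouth below 0.005 m and angle between lid_seat's own z axis and vertical below 0.12 rad and value of joint pot_collar below 0.3 rad), for 0.1 s.
At the end, for the whole second after the job is handed in: The tray is home in the dock (within 6 mm along, 5 mm across) with the pot upright in it; the lid is seated on the rim (within 5 mm) and turned so that the collar stands still at 0.7 rad, give or take 0.18; the fingers still grip the lid (all of step 1 and z of lid_seat in the frame of pot_mouth between -0.004 and 0.004 m and horizontal distance between lid_seat and pot_mouth below 0.005 m and angle between lid_seat's own z axis and vertical below 0.12 rad and value of joint pot_collar between 0.52 and 0.88 rad and velocity of joint pot_collar between -0.1 and 0.1 rad/s and contact force between the fingers and lid above 1 N); the arm keeps its last pose, push and grip.
It fails at once if the lid is twisted to its lock (value of joint pot_collar above 1.25 rad).
It fails at once if the pot is tipped (angle between pot_mouth's own z axis and vertical above 0.35 rad).
It fails at once if a bystander is moved by more than 40 mm or knocked over (distance of any of ink_tin, flat_tin, solvent, jar, ink_knife, loupe, brush from where it was at the start of the episode above 0.04 m or angle between any of ink_tin, flat_tin, solvent, jar, ink_knife, loupe, brush's own z axis and vertical above 0.5 rad).
It also fails if it takes over 64 s, if anything falls off the work surface, if the arm or the gripper's body presses on something with over 40 N, if the wrist force passes 120 N, or if a joint passes its speed limit or range.

## Robot

A 7-joint arm with a two-finger parallel gripper is mounted at the origin on the work surface. World frame = base frame: x ahead of the robot, y to its left, z up, the work surface at z = 0. Lengths are in m, angles in rad, forces in N, time in s.
With the tool pointing down it reaches from about 0.4 to 0.85 m from the base axis. Payload 4.5 kg.
Tool frame: the origin (TCP) lies between the finger pads; the fingertips stand 11 mm ahead of it and the grasp point (between the pads) lies 8 mm behind it (r.nose_length is the distance from the TCP to the fingertips, in m); z points along the fingers, y is the line along which they close (so a half turn about z gives the same grasp; the last joint's range is limited). The gripper opens to 88 mm and grips with 3 to 60 N. Pads are 18 mm wide; open, the fingers measure 123 mm over their backs; the gripper's body (75 mm by 187 mm) begins 45 mm behind the grasp point.
Start: joints at [-1.315, 0.689, -0.195, 1.565, 0.157, 0.902, -0.215], TCP at [0.137, 0.61, 0.25] pointing down, gripper open.
Joint ranges: [-3.01, 3.01], [-0.46, 2.08], [-1.47, 1.51], [0.13, 2.56], [-1, 4.14], [0.04, 2.09], [-2.66, 2.66]. Speed limits (rad/s): [2.57, 2.57, 3.14, 3.14, 3.14, 3.14, 3.14].

## Interface

Orientations are given as a unit quaternion [x, y, z, w].
In Python, from plant import get_state, snapshot, camera_model, r gives the robot as it stands.
- The arm moves only by the shell command python3 -m inch 'ROWS' [FORCE]. ROWS is text: rows parted by semicolons, each of 7 numbers parted by spaces: the opening, from -1 (shut) to 1 (fully open), then the shift along the tool's x, y, z in m, then the turn, a rotation vector about the tool's x, y, z in rad. A call has 1 to 20 rows; each row shifts and turns the commanded pose from where the row before left it, along the tool's axes as they then stand; what a row does not reach is not made up. A row lasts 1/12 s, in which the tool goes at most 41.7 mm and 7.16 degrees, less where a joint would pass 70% of its speed; a pose out of reach is approached as far as the arm can. A call is refused whole if a number of a shift passes 0.0417 or a number of a turn 0.125, either way. A call with a gripper value outside its range is refused whole. The fingers move at their own pace and stop on an object; FORCE is the grip in N (left out, the last holds). Time passes only in rows, so rows that do not move let the fingers close. It gives the time, the measured TCP pose, the force, the opening and the grip force at its end, in the units of the state.
- get_state(): the state, without advancing time (a new reading comes with each control period).
- snapshot(name): name is "side" or "top" or "wrist"; returns (picture, depth): 480x640x3 uint8, red, green, blue; 480x640 float32, m along the optical axis (not along the pixel's ray), 0 where there is no reading.
- camera_model(name): a dict with "intrinsics" (3x3 intrinsics, pixels), "dist" ([k1, k2, p1, p2, k3] as OpenCV has them; the pictures are not rectified), "view" (4x4, takes a point from world to camera coordinates). Camera axes: x right, y down, z forward; pixel columns grow to the right and rows downward; lengths in m; the calibration is good to about 2 mm. A picture is of the moment at which its call begins: read the wrist's pose just before it. camera_model takes no time and is no camera call; for the wrist camera it gives the pose at the moment of the call.
- r.finish_job(): hands the job in; it is judged then, once.
The state is a dict: "clock": time; "q": joint angles; "qd": joint speeds; "joint_torque": joint torques, N m; "tool_pos": TCP position; "eef_rot": TCP orientation; "contact_force": force on the tool from outside, world axes, zero at the start; "moment": the same for the moment, N m; "opening": opening from 0.0 (shut) to 1.0 (fully open); "finger_force": force on a finger pad.
Only numpy, scipy, OpenCV 4.12 (cv2) and the standard library are available. Lean on these libraries where they do the work, as an engineer would, in place of code of your own. Each camera call takes 0.05 s, during which the arm holds its last target. There are 200 camera calls.

## Working session

There is one attempt and no reset: what is moved stays moved. The work goes in short steps, Python scripts to look and compute and a shell command to move; the robot and the scene stay as the last step left them, time stands still between calls to the robot, and variables do not carry over. Pictures are saved under pics/ and viewed, at most 10 in all, crops included, and the job is handed in when it is done.

```bash
mkdir -p pics; ls
cat > h.py <<'E'
import numpy as np, cv2
from plant import get_state, snapshot, camera_model, r
def ray(m,u,v):
    p=cv2.undistortPoints(np.array([[[u,v]]],float),np.array(m["intrinsics"]),np.array(m["dist"]))[0,0]
    V=np.array(m["view"]);R=V[:3,:3];t=V[:3,3]
    return -R.T@t, R.T@np.array([p[0],p[1],1])
def atz(m,u,v,z):
    c,d=ray(m,u,v); return c+d*(z-c[2])/d[2]
def atd(m,u,v,dep):
    c,d=ray(m,u,v); return c+d*dep[int(v),int(u)]
def save(n,img): cv2.imwrite(f"pics/{n}.png",img[:,:,::-1])
E
python3 - <<'E'
from h import *
s=get_state();print(s)
for n in("top","side"):
    m=camera_model(n);p,d=snapshot(n);save(n+"1",p);np.save(n+"1.npy",d);np.save(n+"1p.npy",p)
    print(n,m)
E
```

```text
pics
{'clock': 0.0, 'q': array([-1.31516958,  0.68997347, -0.19449176,  1.56634097,  0.15730531,
        0.90249267, -0.2151402 ]), 'qd': array([ 0.00061757, -0.00109677, -0.00095441, -0.00044884, -0.00189839,
        0.00062737, -0.00121779]), 'joint_torque': array([-8.30435474e-04, -5.27550530e+01, -1.26667935e+00, -1.53435838e+01,
       -5.25493152e-02,  6.53184296e-03,  1.70885273e-04]), 'tool_pos': array([0.13743337, 0.60907775, 0.24891683]), 'eef_rot': array([ 1.10671168e-01,  9.93856660e-01, -9.11562129e-04, -2.56098866e-05]), 'contact_force': array([1.07855953, 0.22862395, 0.80594454]), 'moment': array([0.03041673, 0.00053708, 0.02194733]), 'finger_force': 0.0, 'opening': 0.9960113565864673}
top {'intrinsics': array([[610.76302512,   0.        , 319.05271911],
       [  0.        , 610.76302512, 240.29010475],
       [  0.        ,   0.        ,   1.        ]]), 'dist': array([-0.09854994,  0.        ,  0.        ,  0.        ,  0.        ]), 'view': array([[-2.78791454e-02, -9.99611226e-01, -3.86458924e-04,
        -7.22624878e-03],
       [-9.89207762e-01,  2.76446213e-02, -1.43888077e-01,
         4.78279181e-01],
       [ 1.43842821e-01, -3.62918846e-03, -9.89593892e-01,
         1.30393810e+00],
       [ 0.00000000e+00,  0.00000000e+00,  0.00000000e+00,
         1.00000000e+00]])}
side {'intrinsics': array([[468.53947358,   0.        , 318.1070462 ],
       [  0.        , 468.53947358, 241.54778769],
       [  0.        ,   0.        ,   1.        ]]), 'dist': array([-0.12680379,  0.        ,  0.        ,  0.        ,  0.        ]), 'view': array([[ 0.99879565, -0.04874635, -0.00557182, -0.48703804],
       [-0.03831175, -0.7039267 , -0.70923861,  0.04213193],
       [ 0.03065064,  0.7085979 , -0.70494649,  1.11742697],
       [ 0.        ,  0.        ,  0.        ,  1.        ]])}
```

View pics/top1.png

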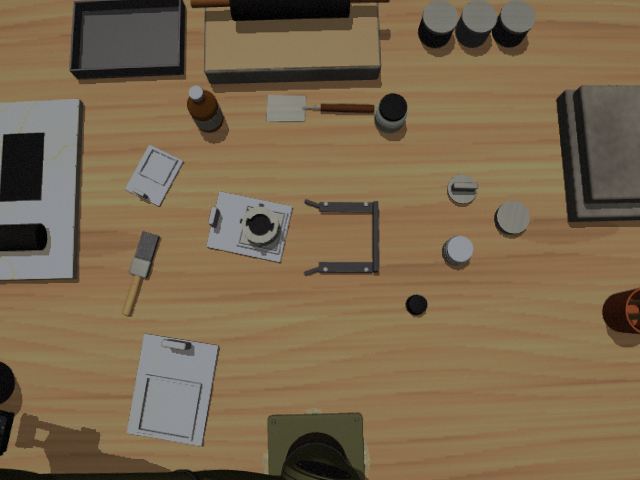

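View pics/side1.png

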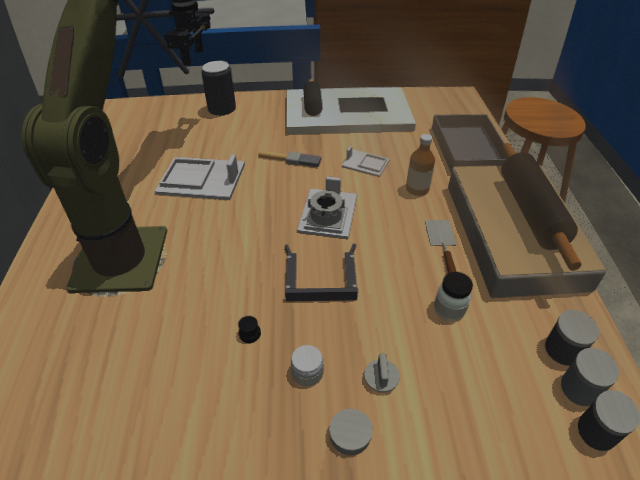

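The top view shows the tray with the pot at about (250,227), its handle at (214,217), the dock at (320–378, 203–272), the lid at (462,189), the ink tin at (458,250) and the flat tin at (513,218). I'll enlarge for pixel readings.

Run:
```python
from h import *
p=np.load("top1p.npy")
c=cv2.resize(p[180:290,200:390],None,fx=4.2,fy=4.2,interpolation=cv2.INTER_CUBIC)
save("c1",c)
c=cv2.resize(p[165:215,430:500],None,fx=10,fy=10,interpolation=cv2.INTER_CUBIC)
save("c2",c);
```

```text
(no output)
```

View pics/c1.png

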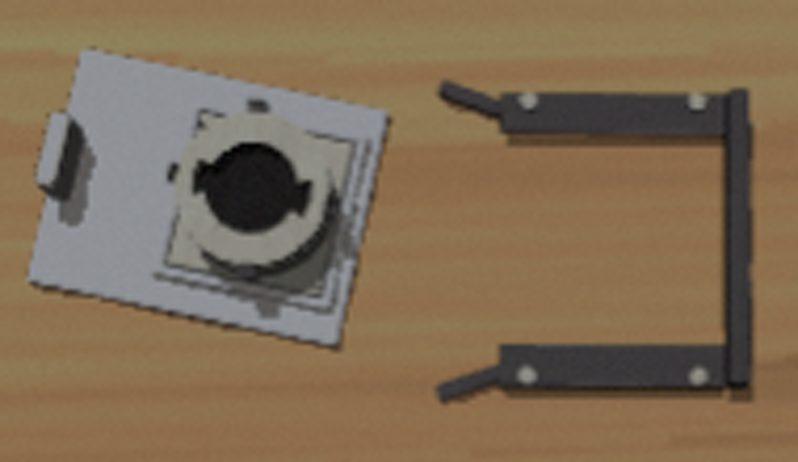

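View pics/c2.png

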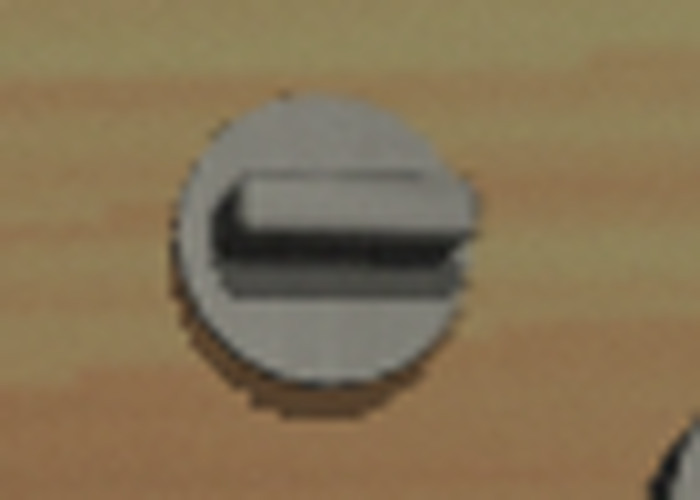

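c1 shows tray plate corners at (85,48), (388,112), (340,348), (30,284), the handle top centred near (55,151), the dock lip inner edges at rows 135 and 346, the rail mouth at col 502, and the stop face at col 727. c2 shows the lid disc centred at (322,238) and the bar top at (240..473, 174..231).

Run:
```python
from h import *
m=camera_model("top")
A=lambda x,y,z:atz(m,200+(x+.5)/4.2-.5,180+(y+.5)/4.2-.5,z)
B=lambda x,y,z:atz(m,430+(x+.5)/10-.5,165+(y+.5)/10-.5,z)
f=lambda v:np.round(v,4)
c=[A(*q,.01) for q in[(85,48),(388,112),(340,348),(30,284)]]
for i in range(4): print(f(c[i]),np.linalg.norm(c[i]-c[i-1]))
d=(c[1]+c[2]-c[0]-c[3]);e=c[0]+c[1]-c[2]-c[3];cen=np.mean(c,0);print("tray",f(cen),np.degrees(np.arctan2(d[1],d[0])),np.degrees(np.arctan2(e[1],e[0])))
ux=d/np.linalg.norm(d);print("handle pred",f(cen-.077*ux),"meas",f(A(55,151,.06)),"mouth pred",f(cen+.03*ux),"meas",f(A(253,188,.07)))
print("notches",f(A(195,180,.07)),f(A(311,196,.07)))
L=[A(502,y,.017) for y in(94,135,346,390)]
E_=[A(x,y,.017) for x,y in((520,135),(720,135),(520,346),(720,346))]
S=[A(727,y,.032) for y in(90,387)]
print("lips",*map(f,L));print("edges",*map(f,E_));print("stop",*map(f,S))
for a,b in((E_[0],E_[1]),(E_[2],E_[3])): print(np.degrees(np.arctan2(*(b-a)[[1,0]])))
print(np.degrees(np.arctan2(*(S[1]-S[0])[[1,0]]))," gap",np.linalg.norm(E_[0]-E_[2]))
print("lid disc",f(B(322,238,.017)),f(B(178,238,.017)),f(B(470,238,.017)),"bar",f(B(357,203,.051)),f(B(240,203,.051)),f(B(474,203,.051)), "bar edge", f(B(250,172,.051)),f(B(460,176,.051)))
# depth-derived heights
D=np.load("top1.npy")
for u,v in((462,189),(466,185),(255,240),(245,205),(213,215)): print(u,v,f(atd(m,u,v,D)))
# tray plate side edges w/ depth from dense pixels
from scipy.spatial.transform import Rotation as R
s=get_state();print(R.from_quat(s["eef_rot"]).as_matrix().round(3))
w=camera_model("wrist");V=np.array(w["view"]);print("wristcam",f(-V[:3,:3].T@V[:3,3]),V[:3,:3].round(2))
```

```text
[0.6005 0.2009 0.01  ] 0.1311370944830765
[0.5605 0.0381 0.01  ] 0.16768092335488122
[0.4341 0.0662 0.01  ] 0.12953280300493364
[0.4728 0.2308 0.01  ] 0.1690916735101437
tray [0.517 0.134 0.01 ] -103.5128461806001 -12.85327257280596
handle pred [0.535  0.2089 0.01  ] meas [0.5348 0.2086 0.06  ] mouth pred [0.5099 0.1048 0.01  ] meas [0.5107 0.1054 0.07  ]
notches [0.5157 0.135  0.07  ] [0.5058 0.0759 0.07  ]
lips [ 0.5672 -0.0233  0.017 ] [ 0.5449 -0.0226  0.017 ] [ 0.432  -0.0195  0.017 ] [ 0.4088 -0.0188  0.017 ]
edges [ 0.5446 -0.0322  0.017 ] [ 0.5417 -0.1387  0.017 ] [ 0.4317 -0.0289  0.017 ] [ 0.4287 -0.1342  0.017 ]
stop [ 0.5629 -0.1421  0.032 ] [ 0.4056 -0.1357  0.032 ]
-91.57702005815192
-91.61864474607825
177.6710966223379  gap 0.11294254143972783
lid disc [ 0.5901 -0.3467  0.017 ] [ 0.5909 -0.3138  0.017 ] [ 0.5893 -0.3806  0.017 ] bar [ 0.5901 -0.3466  0.051 ] [ 0.5907 -0.3205  0.051 ] [ 0.5895 -0.3728  0.051 ] bar edge [ 0.5977 -0.3232  0.051 ] [ 0.5957 -0.3701  0.051 ]
462 189 [ 0.5828 -0.3407  0.0429]
466 185 [ 0.5902 -0.3487  0.0492]
255 240 [0.4777 0.1166 0.0668]
245 205 [0.5668 0.1442 0.0085]
213 215 [0.5363 0.2082 0.0586]
[[-0.976  0.22  -0.   ]
 [ 0.22   0.976 -0.002]
 [-0.    -0.002 -1.   ]]
wristcam [0.0644 0.6268 0.3829] [[ 0.22  0.98 -0.  ]
 [ 0.93 -0.21  0.29]
 [ 0.28 -0.06 -0.96]]
```

```bash
python3 -m inch '-0.1 -0.034 -0.0216 0 0 0 0.009;-0.1 -0.034 -0.0216 0 0 0 0;-0.1 -0.034 -0.0216 0 0 0 0;-0.1 -0.034 -0.0216 0 0 0 0;-0.1 -0.034 -0.0216 0 0 0 0;-0.1 -0.034 -0.0216 0 0 0 0;-0.1 -0.034 -0.0216 0 0 0 0;-0.1 -0.034 -0.0216 0 0 0 0;-0.1 -0.034 -0.0216 0 0 0 0;-0.1 -0.034 -0.0216 0 0 0 0;-0.1 -0.034 -0.0216 0 0 0 0;-0.1 -0.034 -0.0216 0 0 0 0;-0.1 -0.034 -0.0216 0 0 0 0;-0.1 -0.034 -0.0216 0 0 0 0;-0.1 0 0 0 0 0 0;-0.1 0 0 0 0 0 0;-0.1 0 0 0 0 0 0' 30
cat >> h.py <<'E'
from scipy.spatial.transform import Rotation as Rot
def to(x,y,z,yaw):
    "tool-frame shift and z-turn to reach TCP xyz with tool y at yaw (deg, mod 180)"
    s=get_state();R=Rot.from_quat(s["eef_rot"]).as_matrix();p=s["tool_pos"]
    ty=np.degrees(np.arctan2(R[1,1],R[0,1])); dy=(yaw-ty+90)%180-90
    print("tcp",p.round(4),"tool y yaw",ty.round(2),"tilt",R[:,2].round(3),"| shift",(R.T@(np.array([x,y,z])-p)).round(4),"turn z",round(-np.radians(dy),4),"t",s["clock"],"F",s["contact_force"].round(1),"op",s["opening"],s["finger_force"],"q",s["q"].round(2))
E
python3 -c "
from h import *
to(.535,.2087,.037,-103.2)
p,d=snapshot('wrist');save('w1',p)"
```

```text
clock: 1.52
tool_pos: [0.5313, 0.2071, 0.2493]
eef_rot: [0.115, 0.993, 0.0, -0.001]
contact_force: [0.5, 0.3, -0.3]
opening: 0.449
finger_force: 0.0
tcp [0.5313 0.2071 0.2493] tool y yaw 76.78 tilt [-0.001  0.001 -1.   ] | shift [-0.0036  0.0023  0.2123] turn z -0.0003 t 1.5167 F [ 0.5  0.3 -0.3] op 0.4488493520002883 0.0 q [-0.3   0.62 -0.26  1.73  0.2   0.82  0.69]
```

View pics/w1.png

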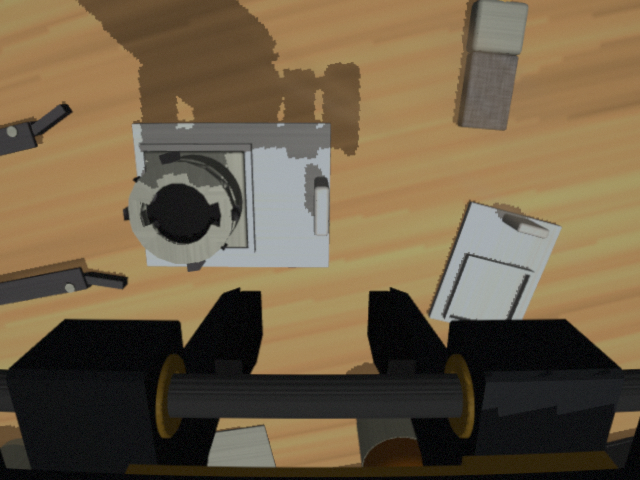

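The wrist view shows the handle top at about (321,206), aligned with the image, in line with the measurement. Descending.

```bash
python3 -c "
from h import *
print(atz(camera_model('wrist'),321,206,.06))"
python3 -m inch '-0.1 -0.0036 0.0023 0.03 0 0 0;-0.1 0 0 0.035 0 0 0;-0.1 0 0 0.035 0 0 0;-0.1 0 0 0.035 0 0 0;-0.1 0 0 0.035 0 0 0;-0.1 0 0 0.025 0 0 0;-0.1 0 0 0.0173 0 0 0;-0.1 0 0 0 0 0 0;-1 0 0 0 0 0 0;-1 0 0 0 0 0 0;-1 0 0 0 0 0 0;-1 0 0 0 0 0 0;-1 0 0 0 0 0 0;-1 0 0 0 0 0 0' 40
python3 -c "
from h import *
to(.489,.022,.037,-91.8)"
```

```text
[0.53184968 0.21421013 0.06      ]
clock: 2.73
tool_pos: [0.5372, 0.2101, 0.039]
eef_rot: [0.115, 0.993, 0.002, 0.001]
contact_force: [-0.9, 3.9, 5.7]
opening: 0.128
finger_force: 40.0
tcp [0.5372 0.2101 0.039 ] tool y yaw 76.8 tilt [ 0.003  0.004 -1.   ] | shift [ 0.004  -0.1941  0.0011] turn z -0.199 t 2.7333 F [-0.9  3.9  5.7] op 0.12843586566518359 39.99566216021776 q [-0.37  0.94 -0.14  1.85  0.32  0.37  0.59]
```

```bash
python3 -m inch '-1 0 0 0 0 0 -0.03;-1 0 0 0 0 0 -0.04;-1 0 0 0 0 0 -0.04;-1 0 0 0 0 0 -0.04;-1 0 0 0 0 0 -0.03;-1 0 0 0 0 0 -0.019;-1 0.004 -0.004 0 0 0 0;-1 0.007 -0.006 0 0 0 0;-1 0.009 -0.008 0 0 0 0;-1 0.009 -0.008 0 0 0 0;-1 0.008 -0.008 0 0 0 0;-1 0.005 -0.005 0 0 0 0;-1 0 0 0 0 0 0;-1 0 0 0 0 0 0;-1 0 0 0 0 0 0' 40
python3 - <<'E'
from h import *
to(.489,.022,.037,-91.8)
m=camera_model("top")
p,d=snapshot("top");np.save("top2p.npy",p);np.save("top2.npy",d)
save("c3",cv2.resize(p[180:290,200:390],None,fx=4.2,fy=4.2,interpolation=cv2.INTER_CUBIC))
E
```

```text
clock: 3.98
tool_pos: [0.4946, 0.1716, 0.0389]
eef_rot: [0.015, 1.0, 0.001, 0.002]
contact_force: [0.5, 2.5, 8.6]
opening: 0.133
finger_force: 40.1
tcp [0.4946 0.1716 0.0389] tool y yaw 88.28 tilt [ 0.004  0.002 -1.   ] | shift [ 0.0011 -0.1497  0.0015] turn z 0.0014 t 3.9833 F [0.5 2.5 8.6] op 0.1325484701278108 40.10501244105399 q [-0.35  0.91 -0.13  2.01  0.43  0.24  0.69]
```

View pics/c3.png

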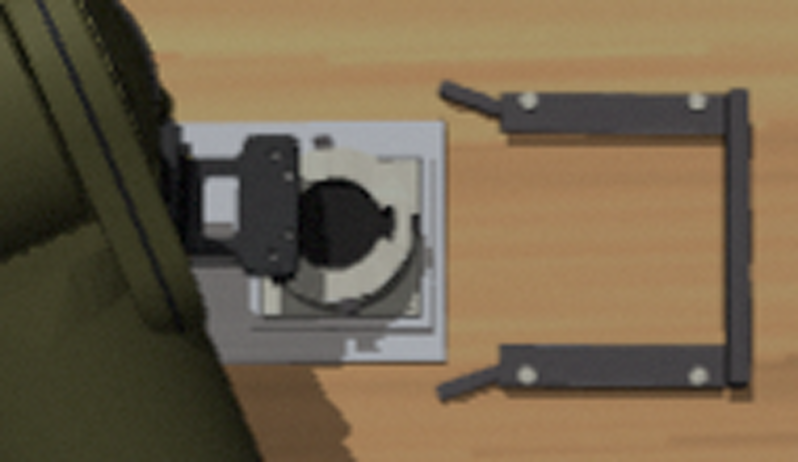

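c3 shows the tray aligned; its front corners are at (445,122) and (445,361), top edge from (185,122).

Run:
```python
from h import *
m=camera_model("top")
A=lambda x,y,z:atz(m,200+(x+.5)/4.2-.5,180+(y+.5)/4.2-.5,z)
a,b,t=A(445,122,.01),A(445,361,.01),A(185,122,.01)
print(a,b,t,np.degrees(np.arctan2(*(a-t)[[1,0]])),np.degrees(np.arctan2(*(b-a)[[1,0]])))
ax=np.array([-.0314,-.9995]);ay=np.array([.9995,-.0314]);o=np.array([.487,-.055])
mid=(a+b)[:2]/2-o;print("front in dock frame",mid@ax,mid@ay)
```

```text
[0.55418251 0.00765435 0.01      ] [0.42562402 0.01082827 0.01      ] [0.55818926 0.14713337 0.01      ] -91.64545663462903 178.58573876516803
front in dock frame -0.06430035412741111 0.0008846356014923586
```

```bash
python3 -m inch '-1 0.0005 -0.006 0 0 0 0;-1 0.0005 -0.01 0 0 0 0;-1 0 -0.012 0 0 0 0;-1 0 -0.012 0 0 0 0;-1 0 -0.012 0 0 0 0;-1 0 -0.012 0 0 0 0;-1 0 -0.012 0 0 0 0;-1 0 -0.012 0 0 0 0;-1 0 -0.012 0 0 0 0;-1 0 -0.012 0 0 0 0;-1 0 -0.012 0 0 0 0;-1 0 -0.01 0 0 0 0;-1 0 -0.006 0 0 0 0;-1 0 -0.004 0 0 0 0;-1 0 -0.002 0 0 0 0;-1 0 0 0 0 0 0;-1 0 0 0 0 0 0' 40
python3 -c "
from h import *
to(.489,.022,.037,-91.8)"
```

```text
clock: 5.45
tool_pos: [0.4909, 0.0289, 0.0389]
eef_rot: [0.014, 1.0, 0.004, 0.004]
contact_force: [3.7, 7.8, 7.3]
opening: 0.134
finger_force: 40.0
tcp [0.4909 0.0289 0.0389] tool y yaw 88.38 tilt [ 0.009  0.007 -1.   ] | shift [ 0.0018 -0.0069  0.0018] turn z 0.0032 t 5.45 F [3.7 7.8 7.3] op 0.13401378718987733 40.03109201788902 q [-0.08  0.9  -0.11  2.11  0.56  0.15  0.84]
```

```bash
python3 -m inch '-1 0.0005 -0.002 0 0 0 0;-1 0 -0.002 0 0 0 0;-1 0 -0.002 0 0 0 0;-1 0 0 0 0 0 0;-1 0 0 0 0 0 0'; python3 -m inch '-1 0 -0.002 0 0 0 0;-1 0 -0.002 0 0 0 0;-1 0 0 0 0 0 0;-1 0 0 0 0 0 0'
python3 -c "
from h import *
to(.489,.022,.037,-91.8)"
```

```text
clock: 5.87
tool_pos: [0.4907, 0.0236, 0.0389]
eef_rot: [0.014, 1.0, 0.004, 0.005]
contact_force: [3.6, 9.1, 8.8]
opening: 0.135
finger_force: 40.0
clock: 6.2
tool_pos: [0.4909, 0.0229, 0.0389]
eef_rot: [0.012, 1.0, 0.007, 0.005]
contact_force: [3.3, 15.6, 6.8]
opening: 0.132
finger_force: 40.1
tcp [0.4909 0.0229 0.0389] tool y yaw 88.6 tilt [ 0.011  0.013 -1.   ] | shift [ 0.0019 -0.001   0.0019] turn z 0.0069 t 6.2 F [ 3.3 15.6  6.8] op 0.1322871261572068 40.14349623079397 q [-0.06  0.9  -0.11  2.11  0.56  0.14  0.85]
```

```bash
python3 -m inch '-1 0 -0.0015 0 0 0 0;-1 0 0 0 0 0 0;-1 0 0 0 0 0 0;-1 0 0.004 0 0 0 0;-0.1 0 0 0 0 0 0;-0.1 0 0 0 0 0 0;-0.1 0 0 0 0 0 0;-0.1 0 0 0 0 0 0;-0.1 0 0 -0.015 0 0 0;-0.1 0 0 -0.035 0 0 0;-0.1 0 0 -0.035 0 0 0;-0.1 0 0 -0.035 0 0 0;-0.1 0 0 -0.035 0 0 0;-0.1 0 0 -0.03 0 0 0;-0.1 0 0 0 0 0 0;-0.1 0 0 0 0 0 0'
python3 - <<'E'
from h import *
to(.590,-.3467,.15,-1.5)
to(.590,-.3467,.15,88.5)
p,d=snapshot("wrist");np.savez("w2.npz",p=p,d=d,**{k:np.array(v) for k,v in camera_model("wrist").items()})
save("w2",p)
E
```

```text
clock: 7.53
tool_pos: [0.4866, 0.0161, 0.2235]
eef_rot: [0.017, 1.0, -0.0, 0.001]
contact_force: [0.3, -0.3, -1.0]
opening: 0.452
finger_force: 0.0
tcp [0.4866 0.0161 0.2235] tool y yaw 88.08 tilt [ 0.002 -0.001 -1.   ] | shift [-0.1154 -0.3591  0.0739] turn z 1.5634 t 7.5333 F [ 0.3 -0.3 -1. ] op 0.45161399207888137 0.0 q [ 0.14  0.57 -0.42  2.    0.38  0.64  1.01]
tcp [0.4866 0.0161 0.2235] tool y yaw 88.08 tilt [ 0.002 -0.001 -1.   ] | shift [-0.1154 -0.3591  0.0739] turn z -0.0074 t 7.5333 F [ 0.3 -0.3 -1. ] op 0.45161399207888137 0.0 q [ 0.14  0.57 -0.42  2.    0.38  0.64  1.01]
```

View pics/w2.png

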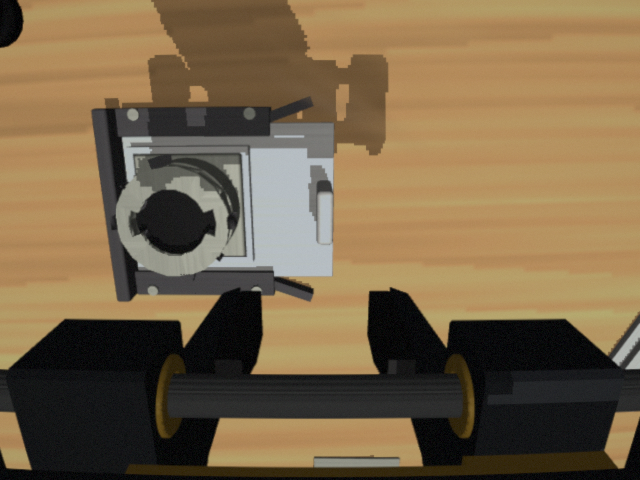

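w2 shows the tray between the rails and against the stop, with the handle at (325,217) and the mouth at (177,220). Next I'll go above the lid and measure both parts.

```bash
python3 -m inch '-0.1 -0.0115 -0.0359 0 0 0 0;-0.1 -0.0115 -0.0359 0 0 0 0;-0.1 -0.0115 -0.0359 0 0 0 0;-0.1 -0.0115 -0.0359 0 0 0 0;-0.1 -0.0115 -0.0359 0 0 0 0;-0.1 -0.0115 -0.0359 0 0 0 0;-0.1 -0.0115 -0.0359 0 0 0 0;-0.1 -0.0115 -0.0359 0 0 0 0;-0.1 -0.0115 -0.0359 0 0 0 0;-0.1 -0.0115 -0.0359 0 0 0 0'; python3 -m inch '-0.1 0 0 0 0 0 -0.121;-0.1 0 0 0 0 0 -0.121;-0.1 0 0 0 0 0 -0.121;-0.1 0 0 0 0 0 -0.121;-0.1 0 0 0 0 0 -0.121;-0.1 0 0 0 0 0 -0.121;-0.1 0 0 0 0 0 -0.121;-0.1 0 0 0 0 0 -0.121;-0.1 0 0 0 0 0 -0.121;-0.1 0 0 0 0 0 -0.121;-0.1 0 0 0 0 0 -0.121;-0.1 0 0 0 0 0 -0.121;-0.1 0 0 0 0 0 -0.121;-0.1 0 0 0 0 0 0;-0.1 0 0 0 0 0 0;-0.1 0 0 0 0 0 0'
python3 - <<'E'
from h import *
to(.590,-.3467,.033,-2)
for n in("wrist","top"):
    m=camera_model(n);p,d=snapshot(n);np.savez(n[0]+"3.npz",p=p,d=d,**{k:np.array(v) for k,v in m.items()})
    if n=="wrist": a=p[::1].copy()
    else: b=cv2.resize(p[190:290,290:390],(480,480),interpolation=cv2.INTER_CUBIC)
save("w3",cv2.resize(np.hstack([a,b]),(800,343),interpolation=cv2.INTER_AREA)); save("t3",b)
E
```

```text
clock: 8.42
tool_pos: [0.5884, -0.3471, 0.2193]
eef_rot: [0.016, 1.0, 0.001, -0.003]
contact_force: [1.4, 0.5, -0.1]
opening: 0.453
finger_force: 0.0
clock: 9.75
tool_pos: [0.585, -0.332, 0.2134]
eef_rot: [-0.661, 0.75, 0.005, -0.006]
contact_force: [-0.8, -0.6, -0.8]
opening: 0.451
finger_force: 0.0
tcp [ 0.585  -0.332   0.2134] tool y yaw 172.75 tilt [-0.017 -0.001 -1.   ] | shift [ 0.0134 -0.0098  0.1803] turn z -0.0915 t 9.75 F [-0.8 -0.6 -0.8] op 0.45125157746150746 0.0 q [ 0.99  1.15 -1.42  1.4   1.13  1.52  2.65]
```

View pics/w3.png

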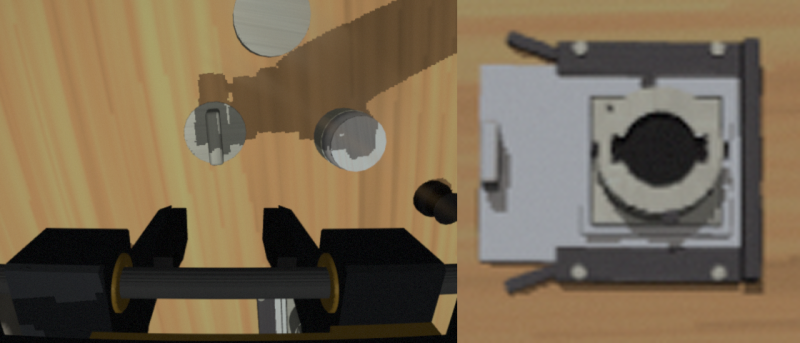

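The wrist view shows the lid at (215,133), the ink tin at (350,140) and the flat tin at (272,20). The top crop shows the tray home, with the mouth centred near (659,149) and notches at (617,150) and (702,150). That turn ran joint 7 to its limit, so I'll turn the other way round (half-turn grasp) and measure the mouth meanwhile.

```bash
python3 -m inch '-0.1 0 0 0 0 0 0.122;-0.1 0 0 0 0 0 0.122;-0.1 0 0 0 0 0 0.122;-0.1 0 0 0 0 0 0.122;-0.1 0 0 0 0 0 0.122;-0.1 0 0 0 0 0 0.122;-0.1 0 0 0 0 0 0.122;-0.1 0 0 0 0 0 0.122;-0.1 0 0 0 0 0 0.122;-0.1 0 0 0 0 0 0.122;-0.1 0 0 0 0 0 0.122;-0.1 0 0 0 0 0 0.122;-0.1 0 0 0 0 0 0.122;-0.1 0 0 0 0 0 0' ;python3 -m inch '-0.1 0 0 0 0 0 0.122;-0.1 0 0 0 0 0 0.122;-0.1 0 0 0 0 0 0.122;-0.1 0 0 0 0 0 0.122;-0.1 0 0 0 0 0 0.122;-0.1 0 0 0 0 0 0.122;-0.1 0 0 0 0 0 0.122;-0.1 0 0 0 0 0 0.122;-0.1 0 0 0 0 0 0.122;-0.1 0 0 0 0 0 0.122;-0.1 0 0 0 0 0 0.122;-0.1 0 0 0 0 0 0.122;-0.1 0 0 0 0 0 0;-0.1 0 0 0 0 0 0'
python3 - <<'E'
from h import *
to(.590,-.3467,.033,-2)
z=np.load("t3.npz");m={k:z[k] for k in("intrinsics","dist","view")};p=z["p"]
f=lambda v:np.round(v,4)
k=.7147*4.8
C=lambda x,y,h:atz(m,290+(x-457)/k,190+y/k,h)
print("tray corners back",f(C(480,66,.01)),f(C(480,261,.01)),"front",f(C(741,80,.01)),"handle",f(C(487,151,.06)),"stop",f(C(743,150,.032)))
g=cv2.cvtColor(p,cv2.COLOR_RGB2GRAY)
c0=np.array([.486,-.085])
ys,xs=np.mgrid[215:255,325:370]
W=np.array([atz(m,u,v,.07)[:2] for u,v in zip(xs.ravel(),ys.ravel())]);G=g[ys.ravel(),xs.ravel()]
n,lab,st,cen=cv2.connectedComponentsWithStats((g[215:255,325:370]<45).astype(np.uint8))
i=lab[233-215,348-325];M=(lab.ravel()==i);w=W[M];print(n,M.sum(),"mean",f(w.mean(0)),"min",f(w.min(0)),"max",f(w.max(0)))
cov=np.cov(w.T);e,v=np.linalg.eigh(cov);a=v[:,1];print("axis",np.degrees(np.arctan2(a[1],a[0]))%180-180,np.sqrt(e))
# lid by side camera not needed; lid from wrist picture
p,d=snapshot("wrist");mw=camera_model("wrist");save("w4",p);np.savez("w4.npz",p=p,d=d,**{k:np.array(v) for k,v in mw.items()})
E
```

```text
clock: 11.02
tool_pos: [0.5856, -0.3329, 0.2171]
eef_rot: [0.072, 0.997, -0.003, -0.006]
contact_force: [0.1, -0.5, 0.4]
opening: 0.452
finger_force: 0.0
clock: 12.18
tool_pos: [0.5856, -0.3324, 0.2163]
eef_rot: [0.717, 0.697, -0.006, -0.003]
contact_force: [-0.9, 0.1, -0.2]
opening: 0.448
finger_force: 0.0
tcp [ 0.5856 -0.3324  0.2163] tool y yaw -1.63 tilt [-0.013 -0.003 -1.   ] | shift [-0.0135  0.0071  0.1833] turn z 0.0065 t 12.1833 F [-0.9  0.1 -0.2] op 0.44841843835658907 0.0 q [ 0.86  0.93 -0.91  1.41  0.76  1.18 -0.17]
tray corners back [0.5534 0.0276 0.01  ] [0.425  0.0305 0.01  ] front [ 0.5394 -0.1432  0.01  ] handle [0.4891 0.0228 0.06  ] stop [ 0.4895 -0.1405  0.032 ]
9 385 mean [ 0.4872 -0.0839] min [ 0.4651 -0.1128] max [ 0.5085 -0.0549]
axis -92.68254553574124 [0.0106369  0.01363994]
```

View pics/w4.png

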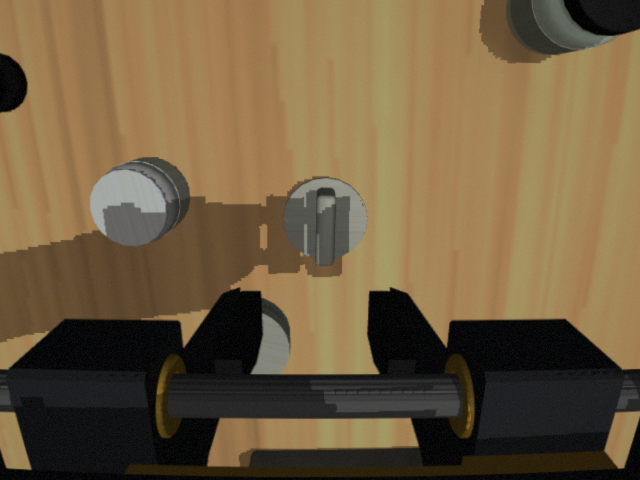

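w4 shows the lid at (326,218), its bar parallel to the image columns, straight ahead of the gripper. The mouth (0.487,-0.0845) agrees with tray and dock. Descending to grip.

```bash
python3 -c "
from h import *
m=camera_model('wrist');print(atz(m,326,228,.051),atz(m,326,218,.017))"
python3 -m inch '-0.1 -0.0135 0.0071 0 -0.013 0.003 0.0065;-0.1 0 0 0.03 0 0 0;-0.1 0 0 0.035 0 0 0;-0.1 0 0 0.035 0 0 0;-0.1 0 0 0.03 0 0 0;-0.1 0 0 0 0 0 0;-0.1 0 0 0 0 0 0'
python3 -c "
from h import *
to(.590,-.3467,.033,-2)"
```

```text
[ 0.59144114 -0.34223116  0.051     ] [ 0.59184488 -0.34375677  0.017     ]
clock: 12.82
tool_pos: [0.5913, -0.3451, 0.0841]
eef_rot: [0.72, 0.694, 0.0, -0.002]
contact_force: [0.1, -1.1, 1.1]
opening: 0.449
finger_force: 0.0
tcp [ 0.5913 -0.3451  0.0841] tool y yaw -2.15 tilt [-0.003  0.003 -1.   ] | shift [-0.0018 -0.0011  0.0511] turn z -0.0026 t 12.8167 F [ 0.1 -1.1  1.1] op 0.4494525218504673 0.0 q [ 0.85  1.1  -0.83  1.46  0.89  1.   -0.25]
```

```bash
python3 -m inch '-0.1 -0.0013 -0.001 0.025 0 0 -0.0026;-0.1 0 0 0.018 0 0 0;-0.1 0 0 0.008 0 0 0;-0.1 0 0 0 0 0 0;-0.1 0 0 0 0 0 0;-1 0 0 0 0 0 0;-1 0 0 0 0 0 0;-1 0 0 0 0 0 0;-1 0 0 0 0 0 0;-1 0 0 0 0 0 0;-1 0 0 0 0 0 0' 45
python3 -c "
from h import *
to(.4868,-.0845,.17,-92+90)"
```

```text
clock: 13.73
tool_pos: [0.5913, -0.3465, 0.0346]
eef_rot: [0.72, 0.694, 0.001, -0.001]
contact_force: [-0.9, 1.0, 4.0]
opening: 0.152
finger_force: 45.0
tcp [ 0.5913 -0.3465  0.0346] tool y yaw -2.13 tilt [ 0.     0.002 -1.   ] | shift [ 0.2582 -0.1142 -0.1349] turn z -0.0022 t 13.7333 F [-0.9  1.   4. ] op 0.15173040928978962 45.00019412487745 q [ 0.84  1.16 -0.79  1.47  0.95  0.93 -0.28]
```

```bash
python3 -m inch '-1 0 0 -0.015 0 0 0;-1 0 0 -0.03 0 0 0;-1 0 0 -0.035 0 0 0;-1 0 0 -0.035 0 0 0;-1 0 0 -0.02 0 0 0;-1 0.018 -0.008 0 0 0 0;-1 0.026 -0.0115 0 0 0 0;-1 0.026 -0.0115 0 0 0 0;-1 0.026 -0.0115 0 0 0 0;-1 0.026 -0.0115 0 0 0 0;-1 0.026 -0.0115 0 0 0 0;-1 0.026 -0.0115 0 0 0 0;-1 0.026 -0.0115 0 0 0 0;-1 0.026 -0.0115 0 0 0 0;-1 0.02 -0.009 0 0 0 0;-1 0.012 -0.005 0 0 0 0;-1 0 0 0 0 0 0;-1 0 0 0 0 0 0;-1 0 0 0 0 0 0'
python3 - <<'E'
from h import *
to(.4868,-.0845,.108,-2)
p,d=snapshot("side");c=cv2.resize(p[140:320,240:420],(600,600),interpolation=cv2.INTER_CUBIC);save("s5",c)
E
```

```text
clock: 15.32
tool_pos: [0.4872, -0.0859, 0.1698]
eef_rot: [0.721, 0.693, 0.0, -0.0]
contact_force: [0.9, -0.6, -1.1]
opening: 0.157
finger_force: 45.0
tcp [ 0.4872 -0.0859  0.1698] tool y yaw -2.21 tilt [-0.     0.001 -1.   ] | shift [ 0.0013 -0.0005  0.0618] turn z -0.0037 t 15.3167 F [ 0.9 -0.6 -1.1] op 0.15714034279353797 44.99984052032232 q [ 0.59  0.78 -0.86  2.01  0.87  0.77 -0.85]
```

View pics/s5.png

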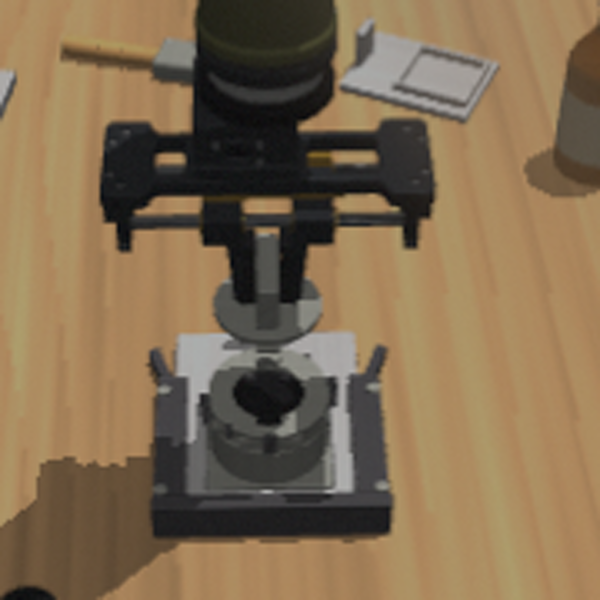

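s5 shows the lid held level at (267,300), above the mouth at (268,395). All ten views are used, so I'll lower by force from here.

```bash
python3 -m inch '-1 0.0008 -0.0003 0.02 0 0 -0.002;-1 0 0 0.025 0 0 0;-1 0 0 0.014 0 0 0;-1 0 0 0 0 0 0;-1 0 0 0 0 0 0'; python3 -m inch '-1 0 0 0.002 0 0 0;-1 0 0 0.002 0 0 0;-1 0 0 0.002 0 0 0;-1 0 0 0 0 0 0;-1 0 0 0 0 0 0';python3 -m inch '-1 0 0 0.001 0 0 0;-1 0 0 0.001 0 0 0;-1 0 0 0.001 0 0 0;-1 0 0 0 0 0 0;-1 0 0 0 0 0 0'
```

```text
clock: 15.78
tool_pos: [0.4864, -0.0845, 0.1102]
eef_rot: [0.72, 0.694, 0.0, -0.001]
contact_force: [-0.4, 0.4, -0.4]
opening: 0.155
finger_force: 45.0
clock: 16.2
tool_pos: [0.4866, -0.0837, 0.1049]
eef_rot: [0.719, 0.695, 0.001, -0.001]
contact_force: [-0.3, -0.1, -1.3]
opening: 0.152
finger_force: 45.0
clock: 16.62
tool_pos: [0.4864, -0.0836, 0.1016]
eef_rot: [0.719, 0.695, 0.001, -0.001]
contact_force: [0.3, 0.4, -1.1]
opening: 0.154
finger_force: 45.0
```

Already 3 mm past the rim level with no force: the lugs are in the notches. Continuing down to about 0.0926.

```bash
python3 -m inch '-1 0 0 0.0015 0 0 0;-1 0 0 0.0015 0 0 0;-1 0 0 0.0015 0 0 0;-1 0 0 0.0015 0 0 0;-1 0 0 0 0 0 0;-1 0 0 0 0 0 0'; python3 -m inch '-1 0 0 0.001 0 0 0;-1 0 0 0.001 0 0 0;-1 0 0 0.001 0 0 0;-1 0 0 0 0 0 0;-1 0 0 0 0 0 0;-1 0 0 0 0 0 0'
python3 -c "
from h import *
to(.4868,-.0845,.0926,-2)"
```

```text
clock: 17.12
tool_pos: [0.4863, -0.0836, 0.0955]
eef_rot: [0.719, 0.695, 0.001, -0.001]
contact_force: [-0.5, -0.1, -0.8]
opening: 0.153
finger_force: 45.0
clock: 17.62
tool_pos: [0.4864, -0.0836, 0.0926]
eef_rot: [0.719, 0.695, 0.001, -0.001]
contact_force: [-0.1, -0.3, -1.3]
opening: 0.152
finger_force: 45.0
tcp [ 0.4864 -0.0836  0.0926] tool y yaw -2.01 tilt [-0.001  0.002 -1.   ] | shift [-0.0009  0.0004 -0.    ] turn z -0.0001 t 17.6167 F [-0.1 -0.3 -1.3] op 0.15155192881205984 44.999952893704176 q [ 0.51  0.89 -0.73  2.06  1.08  0.63 -1.02]
```

```bash
python3 -m inch '-1 0 0 0.001 0 0 0;-1 0 0 0 0 0 0;-1 0 0 0 0 0 0'; python3 -m inch '-1 0 0 0.001 0 0 0;-1 0 0 0 0 0 0;-1 0 0 0 0 0 0'
```

```text
clock: 17.87
tool_pos: [0.4864, -0.0836, 0.0925]
eef_rot: [0.719, 0.695, 0.001, -0.0]
contact_force: [-2.1, 0.0, 9.7]
opening: 0.155
finger_force: 45.0
clock: 18.12
tool_pos: [0.4864, -0.0837, 0.0925]
eef_rot: [0.719, 0.695, 0.001, 0.0]
contact_force: [-3.9, -1.3, 20.0]
opening: 0.155
finger_force: 45.0
```

```bash
python3 -m inch '-1 0 0 -0.0014 0 0 0;-1 0 0 0 0 0 0;-1 0 0 0 0 0 0;-1 0 0 0 0 0 0'
python3 -c "
from h import *
print(get_state()['moment'],get_state()['contact_force'])"
python3 -m inch '-1 0 0 0 0 0 0.03;-1 0 0 0 0 0 0.05;-1 0 0 0 0 0 0.06;-1 0 0 0 0 0 0.06;-1 0 0 0 0 0 0.05;-1 0 0 0 0 0 0.05;-1 0 0 0 0 0 0.05;-1 0 0 0 0 0 0.03;-1 0 0 0 0 0 0.02;-1 0 0 0 0 0 0;-1 0 0 0 0 0 0;-1 0 0 0 0 0 0'
python3 -c "
from h import *
print(get_state()['moment']);to(.4868,-.0845,.0926,-2)"
```

```text
clock: 18.45
tool_pos: [0.4866, -0.0836, 0.0925]
eef_rot: [0.719, 0.695, 0.001, -0.001]
contact_force: [-1.7, -0.1, 8.3]
opening: 0.156
finger_force: 45.0
[-0.1870791   0.35328758  0.037392  ] [-1.65408362 -0.10115087  8.29439174]
clock: 19.45
tool_pos: [0.4877, -0.0838, 0.0926]
eef_rot: [0.843, 0.538, 0.001, -0.0]
contact_force: [-0.1, -0.0, 6.4]
opening: 0.155
finger_force: 45.0
[-0.33711322 -0.04580753  0.10267337]
tcp [ 0.4877 -0.0838  0.0926] tool y yaw -24.92 tilt [ 0.002  0.002 -1.   ] | shift [-0.001  -0.0005 -0.0001] turn z -0.4 t 19.45 F [-0.1 -0.   6.4] op 0.15477930630238013 45.00494850799441 q [ 0.46  0.87 -0.64  2.06  1.02  0.56 -1.36]
```

```bash
python3 -m inch '-1 0 0 0 0 0 0.03;-1 0 0 0 0 0 0.05;-1 0 0 0 0 0 0.06;-1 0 0 0 0 0 0.06;-1 0 0 0 0 0 0.06;-1 0 0 0 0 0 0.05;-1 0 0 0 0 0 0.04;-1 0 0 0 0 0 0.03;-1 0 0 0 0 0 0.02;-1 0 0 0 0 0 0;-1 0 0 0 0 0 0;-1 0 0 0 0 0 0;-1 0 0 0 0 0 0'
python3 - <<'E'
from h import *
print(get_state()['moment']);to(.4868,-.0845,.0926,-2)
# tray check + pot rotation via top depth/picture code
m=camera_model("top");p,d=snapshot("top")
ps=np.array([[ *atd(m,u,v,d)] for v in range(195,280) for u in range(290,350) if d[v,u]>0])
s=ps[(abs(ps[:,2]-.01)<.004)&(ps[:,0]>.42)&(ps[:,0]<.56)]
print("plate y max",np.percentile(s[:,1],99.5),"x",s[:,0].min(),s[:,0].max())
E
```

```text
clock: 20.53
tool_pos: [0.4876, -0.0837, 0.0925]
eef_rot: [0.933, 0.36, 0.001, -0.001]
contact_force: [1.3, -0.5, 6.8]
opening: 0.154
finger_force: 45.0
[-0.27009386  0.00480365  0.12817192]
tcp [ 0.4876 -0.0837  0.0925] tool y yaw -47.81 tilt [ 0.002  0.002 -1.   ] | shift [-0.0012  0.     -0.0001] turn z -0.7996 t 20.5333 F [ 1.3 -0.5  6.8] op 0.15359625713514397 45.015756245702505 q [ 0.41  0.84 -0.54  2.07  0.94  0.49 -1.69]
plate y max 0.02981138687819979 x 0.420317535650791 0.5596879209918786
```

```bash
python3 -c "
from h import *
print(r.finish_job())"
```

```text
the job is handed in; nothing more can be done
None
```

I handed the job in at about 20.5 s, but got no verdict back: the tray is home against the back stop, and the lid is seated and still gripped at 45 N. The lid is turned 0.80 rad clockwise, which puts the collar near 0.7 rad by my estimate, since I could not read the collar directly.

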